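# Key the roller shutter switch and hold it turned

## Task

Run the roller shutter of the fastener racks from the hold-to-run key switch on the control station: lift the key with the blue head out of the key block, push it right home in the keyway, easing and wiggling it past the sticky pins rather than forcing it, and only then turn it a full quarter turn clockwise against its return spring and hold it there. Finish while still gripping the key and holding it fully turned. Leave the red and green keys standing in the block, do not press the red stop button, and do not shift the other things on the bench.

Things in the scene. Friction and masses are not known exactly. Their poses are not given: they have to be found in the camera images.
- key_block: fixed black plastic key block, 50 (x) x 190 (y) x 40 mm high, origin at the centre of its underside. Three upright slots, 62 mm apart in a row along its y axis, each 5 x 10.5 mm and right through, hold the three keys blade down. Which key stands in which slot varies.
- blue_key: the key to use, loose, about 35 g, blue plastic head and steel blade. Origin on its long axis at the underside of its shoulder, z up through the head. The shoulder (19 mm along y, 8 mm along x, 6 mm high) rests on the block's top at the start. The key goes into the keyway either way round.
- blue_key_tip (a point): tip of the blue key's blade, 28 mm below the key's origin, axes as the key's. The blade is flat: 9 mm wide (y), 3.5 mm thick (x), its tip rounded to a half circle of 4.5 mm radius.
- blue_key_head (a point): point on the blue key's axis in its head, 28 mm above the key's origin. The head is 30 mm wide (y), 10 mm thick (x) and 34 mm high, from 6 to 40 mm above the origin. Grip its flat faces across x (10 mm) with the tool's centre 6 mm above this point: the fingertips then end 15 mm above the origin.
- red_key: like the blue key but with a red head; stays in the block
- green_key: like the blue key but with a green head; stays in the block
- station: fixed control station: grey box with yellow lid, 80 (x) x 200 (y) x 62 mm high, origin at the centre of its underside. In a row along y on the lid: the key switch with a blue bezel (31 mm across) at y = -60 mm, a green lamp (15 mm high) at y = 0, a red mushroom stop button (40 mm across, its top 91 mm above the bench) at y = +62 mm.
- keyway (a point): centre of the keyway's mouth in the face of the steel barrel, 76 mm above the bench; turns with the barrel. z points up, y along the keyway's long side. The keyway runs straight down, 10.5 mm (y) x 4.7 mm (x); a 45 degree lead-in 2.5 mm deep widens its mouth to 15.5 x 9.7 mm. The key is home when its shoulder rests on the face (tip 28 mm deep).
- keyswitch (a joint): turn of the barrel in rad, clockwise from above, 0 to 1.571; a spring drives it back (0.02 N m at 0, 0.06 N m at the end); the key has 0.2 rad of play in it. Two sticky pins jut 2.5 mm into the keyway: 10 mm deep at its +y end, 19 mm deep at its -y end. Pushed straight down each takes up to 20 N; rocking the key 1.5 mm to and fro along y while pressing eases it by.
- stop_button (a joint): travel of the red stop button in m, 0 = up, 0.004 = pressed; must stay up
- bolt: loose steel hex bolt standing on its head, 58 mm high, head 34 mm across, origin under its head; leave it
- carton: loose small cardboard carton, 60 x 100 x 50 mm, origin under its centre; leave it
- parts_bin: loose blue plastic bin of nuts, 140 x 110 x 70 mm, origin under its centre; leave it
Mind the look-alikes: they are no part of the job. Leave any brown look-alike of the key_block alone.

How it is judged:
By the outcome, as a careful person would: the job done as asked, in the order asked, and still so for the second after the job is handed in, while the arm keeps its last pose, push and grip.
It also fails if it takes over 54 s, if anything falls off the work surface, if the arm or the gripper's body presses on something with over 40 N, if the wrist force passes 120 N, or if a joint passes its speed limit or range.

## Robot

A 6-joint arm with a two-finger parallel gripper is mounted at the origin on the work surface. World frame = base frame: x ahead of the robot, y to its left, z up, the work surface at z = 0. Lengths are in m, angles in rad, forces in N, time in s.
With the tool pointing down it reaches from about 0.4 to 0.825 m from the base axis. Payload 7 kg.
Tool frame: the origin (TCP) lies midway between the tips of the shut fingers; the grasp point (between the pads) lies 19 mm behind it (grip_point_offset is the distance from the TCP to the grasp point, in m); z points along the fingers, y is the line along which they close (so a half turn about z gives the same grasp; the last joint's range is limited). The gripper opens to 88 mm and grips with 3 to 60 N. Pads are 19 mm wide; open, the fingers measure 130 mm over their backs; the gripper's body (78 mm by 193 mm) begins 47 mm behind the grasp point.
Start: joints at [-0.833, 0.359, 0.012, 0, -1.224, -0.288], TCP at [0.293, -0.608, 0.227] pointing down, gripper open.
Joint ranges: [-3.07, 3.07], [-1.43, 2.12], [-1.02, 1.25], [-3.03, 1.67], [-3.05, -0], [-3.03, 3.03]. Speed limits (rad/s): [2.39, 2.39, 3.01, 3.14, 3.14, 3.14].

## Interface

Orientations are given as [roll, pitch, yaw] about the fixed x, y, z axes, in that order (R = Rz(yaw) Ry(pitch) Rx(roll)).
In Python, from station import get_state, grab_frame, camera_params, job_done, grip_point_offset gives the robot as it stands.
- The arm moves only by the shell command python3 -m creep 'ROWS' [FORCE]. ROWS is JSON, a list that holds one entry, the list of rows, each a list of 7 numbers: the finger opening in cm, from 0 to 8.76, then the shift along the tool's x, y, z in cm, then the turn, a rotation vector about the tool's x, y, z in rad. In form: [[[fingers, tx, ty, tz, wx, wy, wz], ...]]. A call has 1 to 20 rows; each row is the pose to reach, as a shift and turn from the pose commanded when the call began, along the tool's axes at that moment; what a row does not reach only later rows make up. A row lasts 1/8 s, in which the tool goes at most 62.5 mm and 10.7 degrees, less where a joint would pass 70% of its speed; a pose out of reach is approached as far as the arm can. A call with a gripper value outside its range is refused whole. The fingers move at their own pace and stop on an object; FORCE is the grip in N (left out, the last holds). Time passes only in rows, so rows that repeat a pose let the fingers close. It gives the time, the measured TCP pose, the force, the opening and the grip force at its end, in the units of the state.
- get_state(): the state, without advancing time (a new reading comes with each control period).
- grab_frame(name): name is "side" or "top"; returns the picture (384x512x3 uint8, blue, green, red); there is no depth.
- camera_params(name): a dict with "vertical_fov" (degrees; the focal length in pixels is half the picture's height over the tangent of half this angle, whatever the lens; pixels are square), "cx", "cy" (the principal point, pixels), "view" (4x4, takes a point from world to camera coordinates). Camera axes: x right, y down, z forward; pixel columns grow to the right and rows downward; lengths in m; the calibration is good to about 2 mm. A picture is of the moment at which its call begins. camera_params takes no time and is no camera call.
- job_done(): hands the job in; it is judged then, once.
The state is a dict: "t": time; "q": joint angles; "qd": joint speeds; "joint_efforts": joint torques, N m; "eef_pos": TCP position; "ee_rot": TCP orientation; "force": force on the tool from outside, world axes, zero at the start; "moment": the same for the moment, N m; "width": finger opening in m; "gripper_force": force on a finger pad.
Only numpy, scipy, OpenCV 4.12 (cv2) and the standard library are available. Lean on these libraries where they do the work, as an engineer would, in place of code of your own. Each camera call takes 0.05 s, during which the arm holds its last target. There are 200 camera calls.

## Working session

There is one attempt and no reset: what is moved stays moved. The work goes in short steps, Python scripts to look and compute and a shell command to move; the robot and the scene stay as the last step left them, time stands still between calls to the robot, and variables do not carry over. Pictures are saved under pics/ and viewed, at most 10 in all, crops included, and the job is handed in when it is done.

```bash
mkdir -p pics; ls
python3 - <<'E'
from station import *
import cv2
s=get_state();print({k:s[k] for k in('t','eef_pos','ee_rot','width','force')},grip_point_offset)
for n in('side','top'):
    cv2.imwrite(f'pics/{n}0.png',grab_frame(n));print(n,camera_params(n))
E
```

```text
pics
{'t': 0.0, 'eef_pos': array([ 0.29322306, -0.60743058,  0.2255932 ]), 'ee_rot': array([ 3.13988797e+00, -1.86514907e-04, -2.69189737e+00]), 'width': 0.08767618326371177, 'force': array([ 0.02947863,  0.14099278, -0.67316797])} 0.0188
side {'vertical_fov': 51.773301041136186, 'cx': 248.26164001145975, 'cy': 189.2947021880954, 'view': array([[ 0.87018994, -0.49246377,  0.01577662, -0.41424157],
       [-0.26306442, -0.49143573, -0.83023373,  0.28143088],
       [ 0.41661323,  0.71831077, -0.55719212,  0.67860847],
       [ 0.        ,  0.        ,  0.        ,  1.        ]])}
top {'vertical_fov': 55.10562627267493, 'cx': 253.06512468511374, 'cy': 194.8979659238949, 'view': array([[-0.00638058, -0.9999771 , -0.0022562 ,  0.12334507],
       [-0.99265832,  0.00660637, -0.12077176,  0.56970963],
       [ 0.1207839 ,  0.00146904, -0.99267774,  0.99740327],
       [ 0.        ,  0.        ,  0.        ,  1.        ]])}
```

View pics/side0.png

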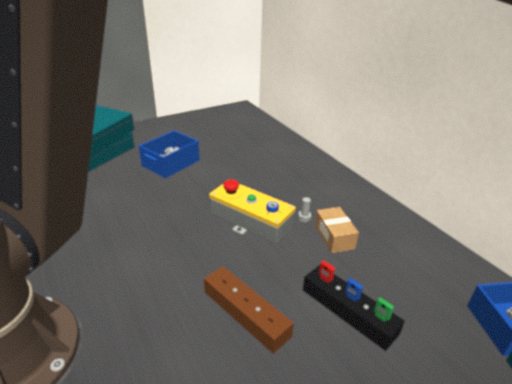

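View pics/top0.png

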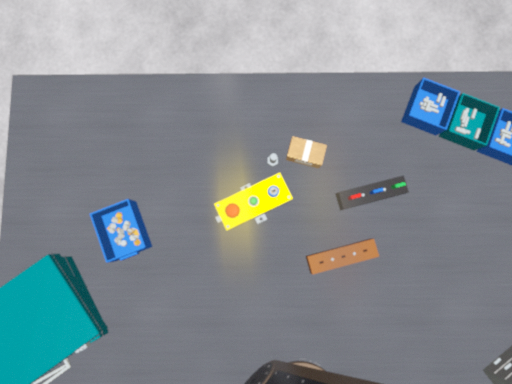

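The side view shows the black block with the red, blue and green keys at about (327,271), (354,290) and (384,310), and the station's blue bezel at (273,207). In the top view they are red (356,196), blue (378,190) and green (401,185), with the bezel at (274,191). The brown block at (342,256) is the look-alike: it is brown and holds no keys. So the blue-headed key in the middle slot is the one to use. I'll measure and confirm it in a crop.

```bash
cat > h.py <<'E'
import numpy as np,cv2
from station import *
def P(n):
    c=camera_params(n);f=192/np.tan(np.radians(c['vertical_fov'])/2)
    return np.array([[f,0,c['cx']],[0,f,c['cy']],[0,0,1.]]),np.array(c['view'])
def proj(n,p):
    K,V=P(n);q=K@(V@np.r_[p,1])[:3];return q[:2]/q[2]
def plane(n,uv,z):
    K,V=P(n);d=V[:3,:3].T@np.linalg.solve(K,np.r_[uv,1]);o=-V[:3,:3].T@V[:3,3]
    return o+d*(z-o[2])/d[2]
def tri(us,ut):
    M=[P(n)[0]@P(n)[1][:3] for n in('side','top')]
    x=cv2.triangulatePoints(*M,np.float64(us),np.float64(ut)).ravel();return x[:3]/x[3]
def mask(im,lo,hi,roi):
    h=cv2.cvtColor(im,cv2.COLOR_BGR2HSV);m=cv2.inRange(h,np.array(lo),np.array(hi))
    z=np.zeros_like(m);x0,y0,x1,y1=roi;z[y0:y1,x0:x1]=m[y0:y1,x0:x1];return z
def blob(m):
    n,l,s,c=cv2.connectedComponentsWithStats(m);i=1+np.argmax(s[1:,4]);
    return c[i],s[i],(l==i).astype(np.uint8)*255
E
python3 - <<'E'
from h import *
S,T=cv2.imread('pics/side0.png'),cv2.imread('pics/top0.png')
R={'side':(300,250,410,350),'top':(335,170,412,212)}
B={'side':(262,195,285,218),'top':(262,180,286,202)}
C={'red':([0,150,90],[8,255,255]),'blue':([100,120,60],[125,255,255]),'green':([50,120,60],[80,255,255])}
for k,(lo,hi) in C.items():
    s,t=blob(mask(S,lo,hi,R['side'])),blob(mask(T,lo,hi,R['top']))
    r=cv2.minAreaRect(cv2.findNonZero(t[2]))
    print(k,s[0],s[1],t[0],t[1],r,'tri',tri(s[0],t[0]).round(4),'top@74',plane('top',t[0],.074).round(4))
s,t=[blob(mask(i,*C['blue'],B[n])) for i,n in((S,'side'),(T,'top'))]
print('bezel',s[0],s[1],t[0],t[1],tri(s[0],t[0]).round(4),plane('top',t[0],.07).round(4),plane('side',s[0],.07).round(4))
# yellow lid
for n,i,roi in(('top',T,(205,165,300,235)),('side',S,(200,175,300,230))):
    m=mask(i,[20,100,100],[35,255,255],roi);_,_,m=blob(m)
    c=max(cv2.findContours(m,0,2)[0],key=cv2.contourArea)
    p=np.array([plane(n,u[0],.062)[:2] for u in c],np.float32);print('lid',n,cv2.minAreaRect(p))
g=cv2.cvtColor(T,cv2.COLOR_BGR2HSV)[:,:,2]
m=((T.max(2)<48)*255).astype(np.uint8);z=np.zeros_like(m);z[170:215,330:415]=m[170:215,330:415]
z=cv2.morphologyEx(z,3,np.ones((11,11)))
_,st,m=blob(z);c=max(cv2.findContours(m,0,2)[0],key=cv2.contourArea)
print('block',st,cv2.minAreaRect(np.array([plane('top',u[0],.04)[:2] for u in c],np.float32)))
a=cv2.resize(T[165:220,255:415],None,fx=4.9,fy=4.9,interpolation=2)
b=cv2.resize(S[190:350,200:410],None,fx=2,fy=2,interpolation=2)
o=np.zeros((a.shape[0]+b.shape[0],800,3),np.uint8);o[:a.shape[0],:a.shape[1]]=a;o[a.shape[0]:,:b.shape[1]]=b
cv2.imwrite('pics/crop1.png',o)
E
```

```text
red [326.57619048 271.37619048] [319 261  16  22 210] [355.27906977 195.74418605] [350 193  11   6  43] ((355.1500244140625, 195.95004272460938), (3.7947328090667725, 11.067971229553223), 71.56504821777344) tri [ 0.5612 -0.1576  0.064 ] top@74 [ 0.5616 -0.1558  0.074 ]
blue [353.39405204 289.44237918] [345 278  18  24 269] [376.64285714 190.30357143] [370 187  13   7  56] ((376.20001220703125, 190.60000610351562), (4.427187919616699, 13.28156566619873), 71.56504821777344) tri [ 0.576  -0.2167  0.0632] top@74 [ 0.576 -0.214  0.074]
green [383.33212996 309.33574007] [374 298  20  24 277] [398.78181818 184.72727273] [392 182  14   7  55] ((398.42938232421875, 184.68234252929688), (4.121678829193115, 13.558155059814453), 77.47119140625) tri [ 0.5905 -0.2772  0.0643] top@74 [ 0.5908 -0.2745  0.074 ]
bezel [271.625  208.4375] [267 206  11   5  32] [271. 195.] [271 195   1   1   1] [0.5712 0.0681 0.0629] [0.5656 0.071  0.07  ] [0.5703 0.0586 0.07  ]
lid top ((0.5505619049072266, 0.12039387226104736), (0.08475077897310257, 0.20219308137893677), 25.716672897338867)
lid side ((0.5476605296134949, 0.11704842001199722), (0.09901035577058792, 0.21052372455596924), 25.425045013427734)Traceback (most recent call last):
  File "<stdin>", line 20, in <module>
  File "h.py", line 18, in blob
    n,l,s,c=cv2.connectedComponentsWithStats(m);i=1+np.argmax(s[1:,4]);
                                                    ~~~~~~~~~^^^^^^^^^
    return _wrapfunc(a, 'argmax', axis=axis, out=out, **kwds)
    return bound(*args, **kwds)
ValueError: attempt to get argmax of an empty sequence
```

Run:
```python
from h import *
S,T=cv2.imread('pics/side0.png'),cv2.imread('pics/top0.png')
a=cv2.resize(T[165:220,255:415],None,fx=4.9,fy=4.9,interpolation=2)
b=cv2.resize(S[175:255,200:320],None,fx=4,fy=4,interpolation=2)
c=cv2.resize(S[250:350,300:405],None,fx=3,fy=3,interpolation=2)
o=np.zeros((600,800,3),np.uint8);o[:a.shape[0],:a.shape[1]]=a;o[270:270+b.shape[0],:480]=b;o[270:570,482:797]=c
cv2.imwrite('pics/crop1.png',o)
# lid with holes: non-yellow blobs inside lid hull
for n,i,roi in(('top',T,(205,165,300,235)),('side',S,(200,175,300,230))):
    m=mask(i,[20,100,100],[35,255,255],roi);_,_,m=blob(m)
    cs,h=cv2.findContours(m,cv2.RETR_CCOMP,2)
    for c,hh in zip(cs,h[0]):
        if hh[3]>=0 and cv2.contourArea(c)>15:
            M=cv2.moments(c);u=(M['m10']/M['m00'],M['m01']/M['m00']);print(n,'hole',np.round(u,1),cv2.boundingRect(c),plane(n,u,.072).round(4))
```

```text
top hole [232. 210.] (225, 203, 15, 15) [0.5253 0.1765 0.072 ]
top hole [253.1 200.7] (247, 195, 13, 13) [0.5502 0.1197 0.072 ]
top hole [273.  190.8] (267, 184, 13, 14) [0.5768 0.0656 0.072 ]
side hole [272.1 206.6] (265, 200, 15, 14) [0.5737 0.062  0.072 ]
side hole [251.1 198.5] (245, 193, 13, 11) [0.5468 0.1134 0.072 ]
```

View pics/crop1.png

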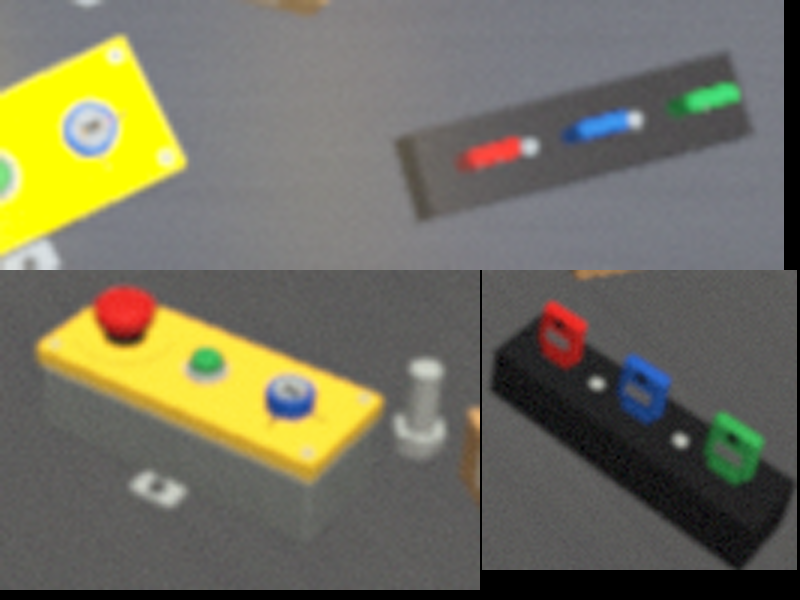

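The crop confirms it: the blue-headed key stands in the middle slot of the black block. The keyway's slot runs along the station's long side. I'll work out the first move.

```bash
cat >> h.py <<'E'
from scipy.spatial.transform import Rotation as Ro
def go(p,yaw):
    s=get_state();R=Ro.from_euler('xyz',s['ee_rot']);G=Ro.from_euler('xyz',[np.pi,0,yaw])
    print('t',round(s['t'],2),'pos',np.round(s['eef_pos'],4),'rot',np.round(s['ee_rot'],4),'w',round(s['width'],4),'F',np.round(s['force'],1))
    print('shift cm',np.round(100*R.inv().apply(np.array(p)-s['eef_pos']),2),'turn',np.round((R.inv()*G).as_rotvec(),4))
E
python3 - <<'E'
from h import *
f=(273.2,190.6);g=(272.3,204.2)
print('keyway',tri(g,f).round(4),plane('top',f,.076).round(4),plane('side',g,.076).round(4))
T=cv2.imread('pics/top0.png')[183:199,265:282];print(cv2.cvtColor(T,6)[3:13,3:14])
go([.5762,-.2168,.13],np.radians(-76.2))
E
```

```text
keyway [0.5765 0.0654 0.0757] [0.5768 0.0652 0.076 ] [0.576  0.0652 0.076 ]
[[228 238 226 207 199 199 203 212 223 237 229]
 [238 222 195 198 209 210 202 193 192 218 235]
 [224 191 196 214 218 217 211 208 199 189 216]
 [198 182 205 216 214 201 186 198 209 196 199]
 [184 192 211 204 182 160 149 185 209 202 197]
 [179 196 214 203 179 163 173 197 207 196 198]
 [176 185 208 209 200 196 203 212 210 193 206]
 [185 164 188 203 210 213 215 212 198 191 224]
 [215 162 159 179 193 201 204 192 173 200 236]
 [234 211 166 151 160 172 173 169 183 222 234]]
t 0.1 pos [ 0.2933 -0.6075  0.2257] rot [ 3.1401e+00 -1.0000e-04 -2.6919e+00] w 0.0877 F [0.2 0.2 0.3]
shift cm [-42.46  22.87   9.6 ] turn [ 1.3000e-03  9.0000e-04 -1.3619e+00]
```

```bash
python3 -m creep '[[[5,-5,2.8,0,0,0,-0.16],[5,-10,5.5,0,0,0,-0.32],[5,-15,8.1,0,0,0,-0.48],[5,-20,10.8,0,0,0,-0.64],[5,-25,13.5,0,0,0,-0.8],[5,-30,16.2,0,0,0,-0.96],[5,-35,18.9,0,0,0,-1.12],[5,-39,21,3,0,0,-1.25],[5,-42.4,22.9,6,0,0,-1.362],[5,-42.4,22.9,9.6,0,0,-1.362],[5,-42.4,22.9,9.6,0,0,-1.362],[5,-42.4,22.9,9.6,0,0,-1.362]]]' 15; python3 -c "
from h import *
go([.5762,-.2168,.0552],np.radians(-76.2));cv2.imwrite('pics/s1.png',grab_frame('side')[170:370,250:460].repeat(3,0).repeat(3,1))"
```

```text
t: 1.6
eef_pos: [0.5762, -0.2178, 0.1317]
ee_rot: [-3.141, -0.001, -1.33]
force: [0.5, -0.3, 0.8]
width: 0.0498
gripper_force: 0.0
t 1.6 pos [ 0.5762 -0.2178  0.1317] rot [-3.1409e+00 -8.0000e-04 -1.3300e+00] w 0.0498 F [ 0.5 -0.3  0.8]
shift cm [-0.11 -0.02  7.65] turn [-0.0007 -0.0008 -0.0001]
```

View pics/s1.png

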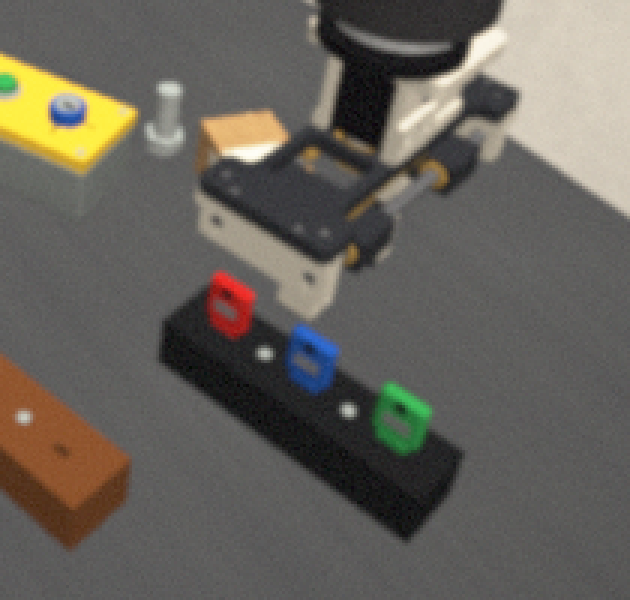

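The near fingertip at crop pixel (305,300) hangs in line with the blue key at (312,358), clear of the red and green keys. Next I'll descend and grip.

```bash
python3 -m creep '[[[5,-0.1,0,3,0,0,0],[5,-0.1,0,5.5,0,0,0],[5,-0.1,0,7,0,0,0],[5,-0.1,0,7.6,0,0,0],[5,-0.1,0,7.6,0,0,0],[2,-0.1,0,7.6,0,0,0],[0.5,-0.1,0,7.6,0,0,0],[0.5,-0.1,0,7.6,0,0,0],[0.5,-0.1,0,7.6,0,0,0]]]' 30; python3 -c "
from h import *
go([.5762,-.2168,.12],np.radians(-76.2))"
```

```text
t: 2.78
eef_pos: [0.5756, -0.2163, 0.0548]
ee_rot: [-3.141, -0.0, -1.33]
force: [0.1, -0.8, -0.4]
width: 0.0157
gripper_force: 0.0
t 2.77 pos [ 0.5756 -0.2163  0.0548] rot [-3.1413e+00 -1.0000e-04 -1.3297e+00] w 0.0157 F [ 0.1 -0.8 -0.4]
shift cm [ 0.07 -0.05 -6.52] turn [-0.0003 -0.0001  0.0002]
```

```bash
python3 -m creep '[[[0.5,0,0,0,0,0,0],[0.5,0,0,0,0,0,0],[0.5,0,0,0,0,0,0]]]' 50; python3 -m creep '[[[0.5,0,0,-0.5,0,0,0],[0.5,0,0,-2,0,0,0],[0.5,0,0,-5,0,0,0],[0.5,0,0,-9,0,0,0],[0.5,0,0,-9,0,0,0]]]' 50; python3 -c "
from h import *
go([.5765,.0654,.14],np.radians(-64.4))"
```

```text
t: 3.15
eef_pos: [0.5767, -0.2162, 0.0549]
ee_rot: [-3.14, -0.001, -1.329]
force: [5.4, 0.9, -1.3]
width: 0.0095
gripper_force: 49.8
t: 3.78
eef_pos: [0.5763, -0.2168, 0.1477]
ee_rot: [-3.138, -0.002, -1.33]
force: [0.6, -0.3, -0.5]
width: 0.0096
gripper_force: 49.9
t 3.77 pos [ 0.5763 -0.2168  0.1477] rot [-3.1383e+00 -1.8000e-03 -1.3296e+00] w 0.0096 F [ 0.6 -0.3 -0.5]
shift cm [-27.4   -6.76   0.74] turn [-0.0031 -0.0021 -0.2056]
```

```bash
python3 -m creep '[[[0.5,-4,-1,0,0,0,-0.03],[0.5,-9,-2.2,0,0,0,-0.07],[0.5,-14,-3.5,0,0,0,-0.11],[0.5,-19,-4.7,0,0,0,-0.15],[0.5,-23,-5.7,0,0,0,-0.18],[0.5,-26,-6.4,0,0,0,-0.2],[0.5,-27.4,-6.8,0,0,0,-0.207],[0.5,-27.4,-6.8,0,0,0,-0.207],[0.5,-27.4,-6.8,0,0,0,-0.207]]]' 50; python3 -c "
from h import *
go([.5765,.0654,.12],np.radians(-64.3))
S=grab_frame('side');cv2.imwrite('pics/s2f.png',S);cv2.imwrite('pics/t2f.png',grab_frame('top'))
cv2.imwrite('pics/s2.png',cv2.resize(S[130:230,220:340],None,fx=6,fy=6,interpolation=2))
p=get_state()['eef_pos'];print([proj('side',p+[0,0,d]) for d in(.019,.013,-.015,-.043)],proj('side',[.5765,.0654,.076]))"
```

```text
t: 4.9
eef_pos: [0.5757, 0.0651, 0.1442]
ee_rot: [3.14, 0.0, -1.124]
force: [0.1, -0.3, 0.1]
width: 0.0093
gripper_force: 49.9
t 4.9 pos [0.5757 0.0651 0.1442] rot [ 3.1404  0.     -1.1236] w 0.0093 F [ 0.1 -0.3  0.1]
shift cm [ 0.01 -0.09  2.42] turn [ 0.0012  0.     -0.0014]
[array([274.27343153, 172.2628625 ]), array([274.13165298, 174.57370173]), array([273.48405416, 185.12887284]), array([272.858692  , 195.32160982])] [272.4328774  204.09208788]
```

View pics/s2.png

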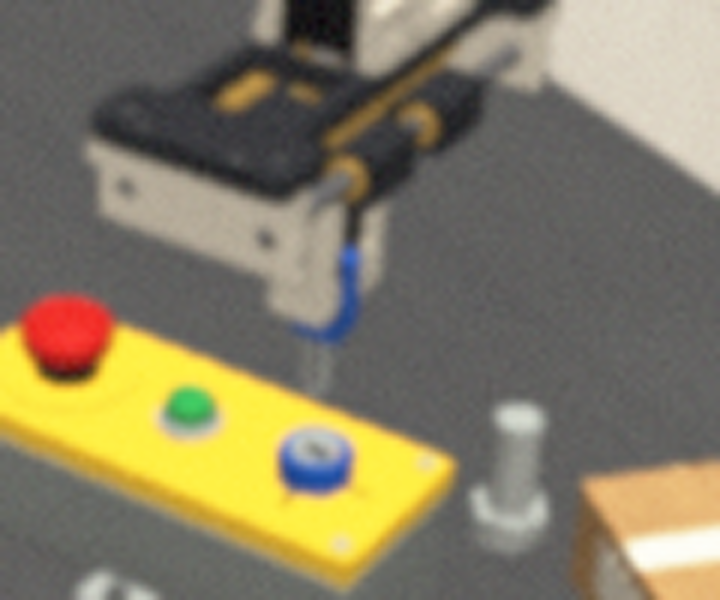

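The blade tip is at crop (318,392), image (273.0,195.3), matching the predicted (272.9,195.3). The keyway lies straight below it at (273.0,204.7). I'll go in to about 7 mm depth.

```bash
python3 -m creep '[[[0.5,0,-0.08,1.5,0,0,0],[0.5,0,-0.08,2.2,0,0,0],[0.5,0,-0.08,2.5,0,0,0],[0.5,0,-0.08,2.7,0,0,0],[0.5,0,-0.08,2.7,0,0,0]]]' 50; python3 -m creep '[[[0.5,0,0,0.2,0,0,0],[0.5,0,0,0.35,0,0,0],[0.5,0,0,0.5,0,0,0],[0.5,0,0,0.5,0,0,0]]]' 50;python3 -c "
from h import *
print(get_state()['moment'])
go([.5765,.0654,.12],np.radians(-64.3))"
```

```text
t: 5.62
eef_pos: [0.5769, 0.0664, 0.1176]
ee_rot: [-3.142, -0.0, -1.123]
force: [-0.4, -1.1, -0.8]
width: 0.01
gripper_force: 49.9
t: 6.12
eef_pos: [0.5771, 0.0663, 0.1126]
ee_rot: [-3.141, -0.0, -1.123]
force: [1.4, -0.5, -1.8]
width: 0.0095
gripper_force: 49.9
[-0.17758037 -0.38085205  0.00646497]
t 6.12 pos [0.5771 0.0663 0.1126] rot [-3.1413e+00 -2.0000e-04 -1.1227e+00] w 0.0095 F [ 1.4 -0.5 -1.8]
shift cm [ 0.06  0.09 -0.74] turn [-0.0003 -0.0002 -0.0005]
```

The key is in the slot without force. Next I'll rock it along tool x while easing it down past the first pin.

```bash
python3 -m creep '[[[0.5,0.1,0,0.1,0,0,0],[0.5,-0.1,0,0.15,0,0,0],[0.5,0.1,0,0.2,0,0,0],[0.5,-0.1,0,0.25,0,0,0],[0.5,0.1,0,0.3,0,0,0],[0.5,-0.1,0,0.35,0,0,0]]]' 50; python3 -m creep '[[[0.5,0.2,0,0.05,0,0,0],[0.5,0,0,0.1,0,0,0],[0.5,0.2,0,0.15,0,0,0],[0.5,0,0,0.2,0,0,0],[0.5,0.2,0,0.25,0,0,0],[0.5,0,0,0.3,0,0,0]]]' 50; python3 -c "
from h import *
go([.5769,.0661,.091],np.radians(-64.3))"
```

```text
t: 6.88
eef_pos: [0.5769, 0.0668, 0.1093]
ee_rot: [-3.141, -0.001, -1.123]
force: [5.2, -8.4, 1.7]
width: 0.0099
gripper_force: 49.9
t: 7.62
eef_pos: [0.5771, 0.0666, 0.1064]
ee_rot: [-3.141, -0.001, -1.123]
force: [6.3, -8.9, 3.3]
width: 0.0096
gripper_force: 49.9
t 7.62 pos [0.5771 0.0666 0.1064] rot [-3.1411e+00 -1.3000e-03 -1.1226e+00] w 0.0096 F [ 6.3 -8.9  3.3]
shift cm [0.03 0.04 1.54] turn [-0.0005 -0.0013 -0.0003]
```

```bash
python3 -m creep '[[[0.5,0.2,0,0.05,0,0,0],[0.5,0,0,0.1,0,0,0],[0.5,0.2,0,0.15,0,0,0],[0.5,0,0,0.2,0,0,0],[0.5,0.2,0,0.25,0,0,0],[0.5,0,0,0.3,0,0,0]]]' 50; python3 -m creep '[[[0.5,0.2,0,0.05,0,0,0],[0.5,0,0,0.1,0,0,0],[0.5,0.2,0,0.15,0,0,0],[0.5,0,0,0.2,0,0,0],[0.5,0.2,0,0.25,0,0,0],[0.5,0,0,0.3,0,0,0]]]' 50;  python3 -m creep '[[[0.5,0.2,0,0.05,0,0,0],[0.5,0,0,0.1,0,0,0],[0.5,0.2,0,0.15,0,0,0],[0.5,0,0,0.2,0,0,0],[0.5,0.2,0,0.25,0,0,0],[0.5,0,0,0.3,0,0,0]]]' 50; python3 -c "
from h import *
go([.5769,.0661,.091],np.radians(-64.3))"
```

```text
t: 8.38
eef_pos: [0.5771, 0.0667, 0.1033]
ee_rot: [-3.141, -0.001, -1.123]
force: [6.7, -9.5, 3.7]
width: 0.0097
gripper_force: 49.9
t: 9.12
eef_pos: [0.577, 0.0668, 0.1003]
ee_rot: [-3.141, -0.001, -1.122]
force: [8.3, -11.1, 2.3]
width: 0.01
gripper_force: 50.0
t: 9.88
eef_pos: [0.5771, 0.0667, 0.0975]
ee_rot: [-3.141, -0.001, -1.122]
force: [8.3, -10.6, 5.2]
width: 0.0098
gripper_force: 50.0
t 9.88 pos [0.5771 0.0667 0.0975] rot [-3.1410e+00 -1.3000e-03 -1.1223e+00] w 0.0098 F [  8.3 -10.6   5.2]
shift cm [0.05 0.04 0.65] turn [-0.0005 -0.0013 -0.    ]
```

```bash
python3 -m creep '[[[0.5,0.2,0,0.06,0,0,0],[0.5,0.03,0,0.12,0,0,0],[0.5,0.2,0,0.18,0,0,0],[0.5,0.03,0,0.24,0,0,0],[0.5,0.2,0,0.3,0,0,0],[0.5,0.03,0,0.36,0,0,0],[0.5,0.2,0,0.42,0,0,0],[0.5,0.1,0,0.45,0,0,0]]]' 50;  python3 -m creep '[[[0.5,0,0,0.1,0,0,0],[0.5,0,0,0.15,0,0,0],[0.5,0,0,0.2,0,0,0],[0.5,0,0,0.2,0,0,0]]]' 50; python3 -c "
from h import *
go([.5769,.0661,.091],np.radians(-64.3))"
```

```text
t: 10.88
eef_pos: [0.5772, 0.0664, 0.0929]
ee_rot: [-3.141, -0.0, -1.123]
force: [6.1, -5.2, 5.5]
width: 0.0097
gripper_force: 50.0
t: 11.38
eef_pos: [0.5773, 0.0663, 0.0911]
ee_rot: [-3.141, -0.001, -1.122]
force: [5.0, -3.9, 5.9]
width: 0.0092
gripper_force: 50.0
t 11.38 pos [0.5773 0.0663 0.0911] rot [-3.1408e+00 -7.0000e-04 -1.1224e+00] w 0.0092 F [ 5.  -3.9  5.9]
shift cm [0.   0.05 0.01] turn [-0.0008 -0.0007 -0.0002]
```

```bash
python3 -m creep '[[[0.5,0.05,0,0.05,0,0,0],[0.5,-0.05,0,0.08,0,0,0],[0.5,0.0,0,0.1,0,0,0]]]' 50;  python3 -m creep '[[[0.5,0.05,0,0.05,0,0,0],[0.5,-0.05,0,0.08,0,0,0],[0.5,0.0,0,0.1,0,0,0],[0.5,0.0,0,0.1,0,0,0]]]' 50; python3 -c "
from h import *
go([.5769,.0661,.091],np.radians(-64.3))
print(get_state()['moment'])
S=grab_frame('side')
cv2.imwrite('pics/s3.png',cv2.resize(S[150:230,220:340],None,fx=6,fy=6,interpolation=2))"
```

```text
t: 11.75
eef_pos: [0.5774, 0.0663, 0.0904]
ee_rot: [-3.141, -0.001, -1.122]
force: [2.5, -2.1, 9.6]
width: 0.0095
gripper_force: 50.0
t: 12.25
eef_pos: [0.5774, 0.0663, 0.0902]
ee_rot: [-3.14, -0.001, -1.122]
force: [1.9, -3.1, 15.5]
width: 0.0104
gripper_force: 50.0
t 12.25 pos [0.5774 0.0663 0.0902] rot [-3.1402e+00 -1.0000e-03 -1.1222e+00] w 0.0104 F [ 1.9 -3.1 15.5]
shift cm [-0.01  0.05 -0.08] turn [-0.0014 -0.001   0.    ]
[-1.10354921 -0.35547812 -0.03085103]
```

View pics/s3.png

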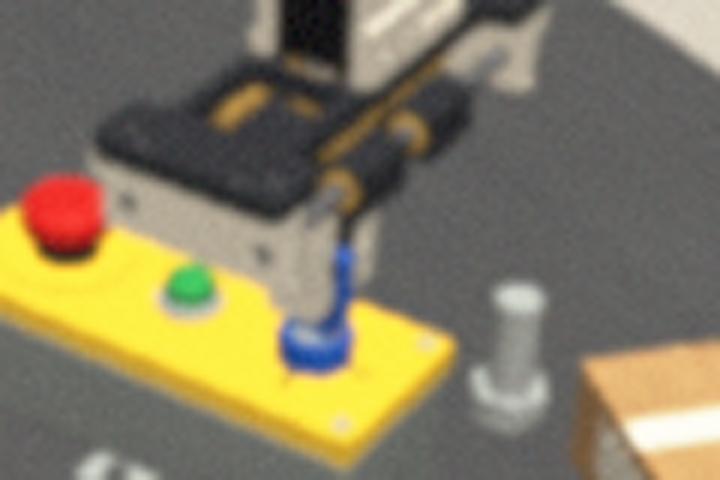

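The shoulder is home: the TCP stopped at z = 0.0902, against 0.091 expected, and the vertical force rises steeply with almost no travel. The crop shows the fingertips just above the bezel at (316,335). Next I'll turn it clockwise, which is +z about the tool.

```bash
python3 -m creep '[[[0.5,0,0,0,0,0,0.1],[0.5,0,0,0,0,0,0.2],[0.5,0,0,0,0,0,0.3],[0.5,0,0,0,0,0,0.4],[0.5,0,0,0,0,0,0.5],[0.5,0,0,0,0,0,0.6],[0.5,0,0,0,0,0,0.6]]]' 50; python3 -c "
from h import *
s=get_state();print(s['moment'])
go(s['eef_pos'],s['ee_rot'][2]);R=Ro.from_euler('xyz',s['ee_rot']);print('Ftool',R.inv().apply(s['force']),R.inv().apply(s['moment']))"
```

```text
t: 13.18
eef_pos: [0.5771, 0.0666, 0.0902]
ee_rot: [-3.14, 0.0, -1.723]
force: [-0.3, -1.1, 16.7]
width: 0.0097
gripper_force: 50.0
[-0.33487655  0.29345612  0.03160678]
t 13.18 pos [0.5771 0.0666 0.0902] rot [-3.1405e+00  2.0000e-04 -1.7235e+00] w 0.0097 F [-0.3 -1.1 16.7]
shift cm [0. 0. 0.] turn [-0.0011  0.0002 -0.    ]
Ftool [  1.1565565    0.11491593 -16.72684803] [-0.23912268  0.37557403 -0.03197312]
```

```bash
python3 -m creep '[[[0.5,0,0,0,0,0,0.1],[0.5,0,0,0,0,0,0.2],[0.5,0,0,0,0,0,0.3],[0.5,0,0,0,0,0,0.4],[0.5,0,0,0,0,0,0.5],[0.5,0,0,0,0,0,0.6],[0.5,0,0,0,0,0,0.6]]]' 50; python3 -c "
from h import *
s=get_state();print(s['moment'],s['force'])"; python3 -m creep '[[[0.5,0,0,0,0,0,0.1],[0.5,0,0,0,0,0,0.2],[0.5,0,0,0,0,0,0.3],[0.5,0,0,0,0,0,0.4],[0.5,0,0,0,0,0,0.5],[0.5,0,0,0,0,0,0.5]]]' 50; python3 -c "
from h import *
s=get_state();print(s['moment'],s['force'],s['q'][5])"
```

```text
t: 14.05
eef_pos: [0.577, 0.067, 0.0901]
ee_rot: [-3.141, 0.001, -2.323]
force: [-1.6, 1.7, 16.3]
width: 0.0096
gripper_force: 50.0
[0.5503131  0.62427572 0.05257503] [-1.57493129  1.72090803 16.27722843]
t: 14.8
eef_pos: [0.5771, 0.0671, 0.0901]
ee_rot: [3.141, 0.002, -2.823]
force: [-1.6, 0.1, 16.1]
width: 0.0098
gripper_force: 50.0
[0.44233507 0.29424334 0.07204496] [-1.5677677   0.05857604 16.07691233] -1.7047287378537814
```

```bash
for i in 1; do python3 -m creep '[[[0.5,0,0,0,0,0,0.05],[0.5,0,0,0,0,0,0.1],[0.5,0,0,0,0,0,0.1]]]' 50;  python3 -c "
from h import *
s=get_state();print(s['moment'],s['force'])"; python3 -m creep '[[[0.5,0,0,0,0,0,0.04],[0.5,0,0,0,0,0,0.08],[0.5,0,0,0,0,0,0.08]]]' 50;  python3 -c "
from h import *
s=get_state();print(s['moment'],s['force'])
S=grab_frame('side');cv2.imwrite('pics/s4.png',cv2.resize(S[150:230,220:340],None,fx=6,fy=6,interpolation=2))"; done
```

```text
t: 15.18
eef_pos: [0.5771, 0.0671, 0.0901]
ee_rot: [3.141, 0.002, -2.923]
force: [-0.3, 1.6, 16.1]
width: 0.0097
gripper_force: 50.0
[0.59039517 0.32337742 0.25015242] [-0.31287341  1.58503618 16.13461147]
t: 15.55
eef_pos: [0.5771, 0.0671, 0.0901]
ee_rot: [3.141, 0.002, -3.002]
force: [-0.6, 1.9, 16.0]
width: 0.0094
gripper_force: 50.0
[0.69675558 0.45300033 0.30297769] [-0.62021346  1.86126654 16.00806006]
```

View pics/s4.png

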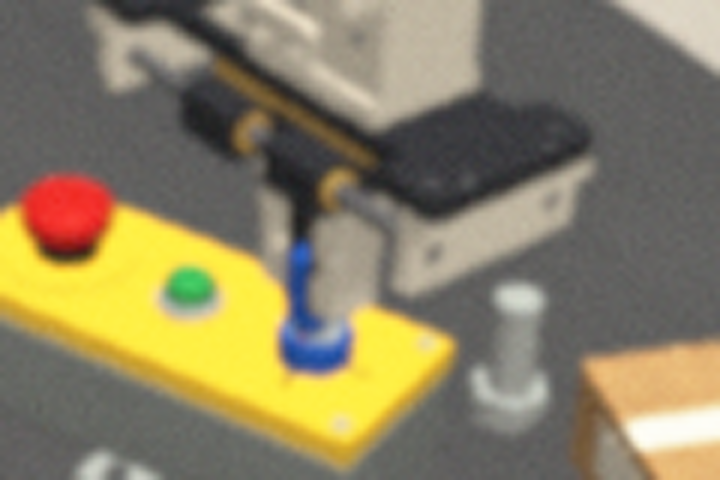

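The moment jumped from 0.07 to 0.30 N m past 1.77 rad (quarter turn plus play), so the barrel is on its end stop. The crop shows the key seated, with the head at (300,280) turned crosswise and the stop button up at (67,210). I'll hold briefly and hand in.

```bash
python3 -m creep '[[[0.5,0,0,0,0,0,0],[0.5,0,0,0,0,0,0],[0.5,0,0,0,0,0,0],[0.5,0,0,0,0,0,0]]]' 50;  python3 -c "
from h import *
s=get_state();print(s['moment'],s['force'],s['gripper_force'])
if s['moment'][2]>.15: print(job_done())"
```

```text
t: 16.1
eef_pos: [0.5771, 0.0672, 0.0901]
ee_rot: [3.141, 0.001, -3.002]
force: [-1.6, 1.4, 16.2]
width: 0.0098
gripper_force: 50.0
[0.70474219 0.45442735 0.25482524] [-1.64173591  1.38165703 16.22524764] 50.02502202987671
the job is handed in; nothing more can be done
None
```

I handed the job in at 16.1 s of robot time: the blue key is fully home and turned clockwise to its end stop, and the gripper is still holding it there; the red and green keys, the stop button and the other things on the bench were not touched.

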